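# Load a gel caster and draw it tight with its ratchet lever

## Robot

A 6-joint arm with a two-finger parallel gripper is mounted at the origin on the work surface; the furniture and walls round the work are solid. World frame = base frame: x ahead of the robot, y to its left, z up, the work surface at z = 0. Lengths are in m, angles in degrees, forces in N, time in s.
With the tool pointing down it reaches from about 0.4 to 0.825 m from the base axis. Payload 7 kg.
Tool frame: the origin (TCP) lies midway between the tips of the shut fingers; the grasp point (between the pads) lies 19 mm behind it; z points along the fingers, y is the line along which they close (so a half turn about z gives the same grasp; the last joint's range is limited). The gripper opens to 88 mm and grips with 3 to 60 N. Pads are 19 mm wide; open, the fingers measure 130 mm over their backs; the gripper's body (78 mm by 193 mm) begins 47 mm behind the grasp point.
Start: joints at [-50.988, 20.546, 0.682, 0, -70.136, -16.507], TCP at [0.258, -0.624, 0.227] pointing down, gripper open.
Joint ranges: [-176.03, 176.03], [-82.01, 121.73], [-58.28, 71.71], [-173.87, 95.51], [-174.79, -0.11], [-173.66, 173.66]. Speed limits (degrees/s): [136.94, 136.94, 172.46, 180, 180, 180].

## Interface

Orientations are given as a 3x3 rotation matrix whose columns are the frame's x, y, z axes.
In Python, from rig import robot gives the robot as it stands. Calls block until the motion is done:
- robot.goto(position, orientation): joint-space move of the TCP to a pose.
- robot.servo_line(position, ori=None, speed=0.15): straight line of the TCP; ori=None keeps the orientation; speed is the mean speed in m/s.
- robot.movej(angles): joint-space move.
- robot.move_gripper(opening): opening from 0.0 (shut) to 1.0 (fully open); the grip force is fixed at half the most; returns when the fingers have stopped.
- robot.dwell(seconds).
- robot.ik(position, orientation): joint angles nearest the present ones, or None.
- robot.grab_frame(name): name is "scene" or "top"; returns (picture, depth): 480x640x3 uint8, red, green, blue; 480x640 float32, m along the optical axis (not along the pixel's ray), 0 where there is no reading.
- robot.camera_info(name): a dict with "vfov" (degrees; the focal length in pixels is half the picture's height over the tangent of half this angle, whatever the lens; pixels are square), "cx", "cy" (the principal point, pixels), "k1" (the pictures are not rectified: a ray, as slopes to the right and down, at radius r is drawn at 1 + k1 r^2 times it, then the intrinsics apply), "view" (4x4, takes a point from world to camera coordinates). Camera axes: x right, y down, z forward; pixel columns grow to the right and rows downward; lengths in m; the calibration is good to about 2 mm. A picture is of the moment at which its call begins. camera_info takes no time and is no camera call.
A pose or a line that the arm cannot do raises robot.Unreachable and nothing moves.
- robot.job_done(): hands the job in; it is judged then, once.
Readings, each from a call of its own:
- robot.read_t(): time.
- robot.read_qpos(): joint angles.
- robot.read_qvel(): joint speeds.
- robot.read_effort(): joint torques, N m.
- robot.read_position(): TCP position.
- robot.read_tcp_rot(): TCP orientation.
- robot.read_force(): force on the tool from outside, world axes, zero at the start.
- robot.read_ft_torque(): the same for the moment, N m.
- robot.read_grip_width(): opening from 0.0 (shut) to 1.0 (fully open).
- robot.read_finger_force(): force on a finger pad.
Only numpy, scipy, OpenCV 4.12 (cv2) and the standard library are available. Lean on these libraries where they do the work, as an engineer would, in place of code of your own. Each camera call takes 0.05 s, during which the arm holds its last target. There are 200 camera calls.

## Task

Before loading the gel caster, try its ratchet lever both ways: a good half stroke one way must draw the sprung pressure plate forward, and swinging the lever right back must run loose and leave the plate where it is. Then stand every gel cassette that lies on the bench upright on a short edge in the caster, one behind the other and facing the fixed end plate, and pump the lever until they are one tight pack against the end plate with the pressure plate's springs pressed about half way in, never right home. Finish with the lever swung fully back on its loose stroke, and leave the timer, the petri dishes and the wash bottle where they are.

Things in the scene. Friction and masses are not known exactly. Their poses are not given: they have to be found in the camera images.
- lane (a point): Foot of the fixed end plate's face, on the caster's bed (40 mm above the bench), on the lane's centre line. Its y axis runs along the lane, from the pressure plate to the end plate; z is up, x across. The lane lies at y < 0, between side walls 64 mm apart and 22 mm high, on a screwed-down base 72 mm wide and 300 mm long (foot flange 98 mm wide).
- plate_face (a point): Foot of the moving pressure plate's face (50 mm across, 47 mm high), 105 mm from the end plate as found, axes as lane. Behind it (smaller y) come two springs and a black carriage, 52 mm across and 35 mm high above the bed, 50 mm long in all; its bridge reaches over lane's -x wall down to the rack that draws it.
- carriage (a joint): m the carriage has been drawn towards the end plate (0 as found, at most 0.095): 16 mm per radian of the ratchet wheel. It is stiff (about 25 N), stays where it is left, and cannot be drawn back.
- pressure_plate (a joint): m the sprung pressure plate has been pressed back into the carriage: 0 when free, 0.012 when the springs are fully home; 1.5 N per mm.
- lever (a joint): rad, angle of the steel ratchet lever on an upright axis 95 mm behind the end plate's face; -0.75 to 0.75 between its stops; 0 points squarely across the lane to lane's -x side, positive is clockwise from above (grip away from the lane). One way it drives the ratchet wheel, the other way it swings loose. Of a drive stroke up to 0.32 rad is idle until the pawl catches (20 teeth).
- lever_grip (a point): Middle of the lever's upright black grip, a revolving knob 25 mm across and 42 mm high (21 mm up and down from this point), 95 mm from the lever's axis. Grip it from above; it turns freely in the hand.
- lever_axis (a point): Point on the lever's upright axis at the height of lever_grip.
- cassette_1: A gel cassette, a flat box 56 mm wide (x), 80 mm long (y) and 14 mm thick (z): glass and white ceramic plates between two grey side clamps; 0.1 kg. The origin is the middle of one large face, 0.007 m from the cassette's middle along its z. All cassettes are alike; either short end may be down and either face forward.
- cassette_1_mid (a point): The middle of cassette_1, with the same axes.
- cassette_2: A gel cassette like cassette_1.
- cassette_2_mid (a point): The middle of cassette_2, with the same axes.
- cassette_3: A gel cassette like cassette_1.
- cassette_3_mid (a point): The middle of cassette_3, with the same axes.
- cassette_4: A gel cassette like cassette_1.
- cassette_4_mid (a point): The middle of cassette_4, with the same axes.
- timer: Small square bench timer, 64 x 64 x 19 mm, bystander; origin under its middle.
- petri_stack: Stack of three petri dishes, 61 mm across, 49 mm high, bystander; origin under its middle.
- wash_bottle: Wash bottle, 67 x 96 x 196 mm, bystander; origin under its body.
- end_plate: The caster's fixed end plate: 50 mm across, 46 mm high above the bed, so the sides of a standing cassette stay free above the side walls; with its ribs it takes up y = 0 to 30 mm in lane's frame. Its origin is the middle of the caster at bench height, 40 mm before the end plate's face.
Things that resemble listed ones, but are neither listed nor needed, are in the scene too. What is shaped like the cassette_1 but orange, pink or red is not meant.

How it is judged:
By the outcome, as a careful person would: the job done as asked, in the order asked, and still so for the second after the job is handed in, with the robot touching nothing.
Of cassette_1, cassette_2, cassette_3, cassette_4 only 2 to 4 are there at a start; the rules pass over those that are not, and their reading is None.
At some moment in a run one of cassette_1, cassette_2, cassette_3 may be knocked a few centimetres aside while the robot is not near it.
Once in a run the grip may slacken for a moment while it holds something.
It also fails if it takes over 210 s, if anything falls off the work surface, if the arm or the gripper's body presses on something with over 40 N, if the wrist force passes 120 N, or if a joint passes its speed limit or range.

## Working session

There is one attempt and no reset: what is moved stays moved. The work goes in short steps, each a Python script; the robot and the scene stay as the last script left them, time stands still between calls to the robot, and variables do not carry over. Pictures are saved under pics/ and viewed, at most 15 in all, crops included, and the job is handed in when it is done.

```bash
mkdir -p pics; ls
cat > h.py <<'E'
import numpy as np, cv2
from rig import robot
def cam(n):
    c=robot.camera_info(n); f=240/np.tan(np.radians(c["vfov"])/2); V=np.array(c["view"]); return c,f,V
def ray(n,u,v):
    c,f,V=cam(n); u=np.asarray(u,float);v=np.asarray(v,float)
    xd=(u-c["cx"])/f; yd=(v-c["cy"])/f; x,y=xd.copy(),yd.copy()
    for _ in range(15):
        s=1+c["k1"]*(x*x+y*y); x,y=xd/s,yd/s
    d=np.stack([x,y,np.ones_like(x)],-1)
    R=V[:3,:3]; o=-R.T@V[:3,3]
    return o,d@R
def onplane(n,u,v,z):
    o,d=ray(n,u,v); return o+d*((z-o[2])/d[...,2])[...,None]
def cloud(n,depth):
    v,u=np.mgrid[0:480,0:640]; o,d=ray(n,u,v); P=o+d*depth[...,None]; P[depth==0]=np.nan; return P
def proj(n,p):
    c,f,V=cam(n); q=V[:3,:3]@np.asarray(p,float)+V[:3,3]; x,y=q[0]/q[2],q[1]/q[2]; s=1+c["k1"]*(x*x+y*y)
    return np.array([c["cx"]+f*s*x,c["cy"]+f*s*y])
def snap(n,name=None):
    rgb,d=robot.grab_frame(n)
    if name: cv2.imwrite(f"pics/{name}.png",rgb[...,::-1])
    return rgb,d
E
python3 - <<'E'
from h import *
for n in("scene","top"):
    rgb,d=snap(n,n+"0"); np.savez(n+"0.npz",rgb=rgb,d=d)
    c,f,V=cam(n); print(n,c["cx"],c["cy"],c["k1"],f,-V[:3,:3].T@V[:3,3],V[2,:3])
print(robot.read_tcp_rot(),robot.read_t())
E
```

```text
pics
scene 325.4382262770741 233.7687389253255 -0.15710514555763336 556.286393219437 [-0.51060272  0.65666916  0.71148966] [ 0.73907112 -0.52559285 -0.42133839]
top 326.2803415211759 237.70932553979742 -0.017481738743842797 528.1812484530608 [ 0.4563028  -0.07523945  1.43808334] [ 0.05249512 -0.00782021 -0.99859056]
[[-9.23871362e-01 -3.82702560e-01 -6.75990503e-04]
 [-3.82703134e-01  9.23870480e-01  1.28351906e-03]
 [ 1.33321640e-04  1.44451018e-03 -9.99998948e-01]] 0.1
```

View pics/scene0.png

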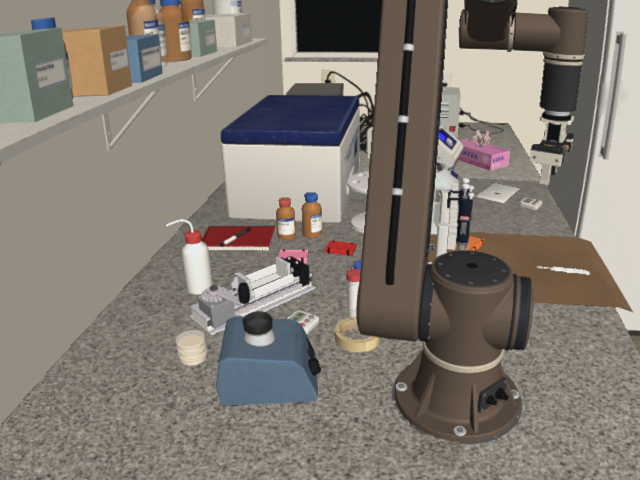

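View pics/top0.png

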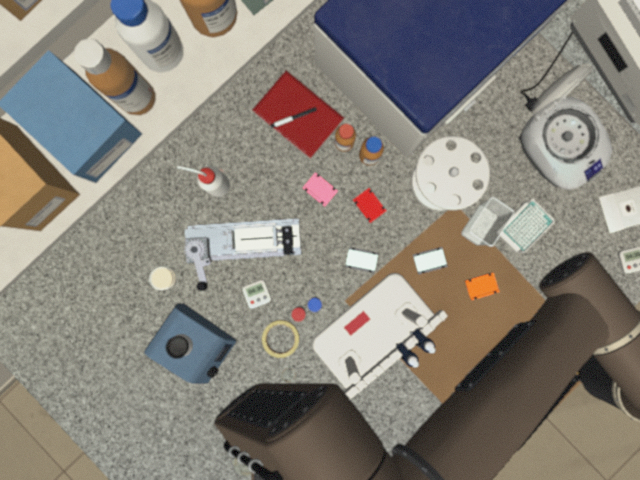

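Scene: caster at (255,295), arm in front. Top: caster at (240,240) with lever grip at (202,286); white cassettes at (362,260) and (430,260); pink/red/orange decoys; timer (256,294), petri dishes (161,279), bottle (210,181). Closer crop next.

Run:
```python
from h import *
a=np.load("top0.npz");b=np.load("scene0.npz")
A=cv2.resize(a["rgb"][200:310,150:310],None,fx=5,fy=5,interpolation=cv2.INTER_CUBIC)
B=cv2.resize(b["rgb"][220:340,170:330],None,fx=5,fy=5,interpolation=cv2.INTER_CUBIC)
cv2.imwrite("pics/ctop.png",A[...,::-1]);cv2.imwrite("pics/csc.png",B[...,::-1])
P=cloud("top",a["d"])
for u,v in[(362,260),(430,260),(202,286),(197,245),(240,254),(287,240),(289,225),(256,294),(161,279),(210,181),(240,370),(300,170),(400,330)]: print((u,v),P[v,u].round(3))
```

```text
(362, 260) [ 0.473 -0.184  0.016]
(430, 260) [ 0.477 -0.368  0.011]
(202, 286) [0.399 0.217 0.134]
(197, 245) [0.501 0.242 0.096]
(240, 254) [0.482 0.142 0.035]
(287, 240) [0.52  0.015 0.076]
(289, 225) [0.559 0.011 0.072]
(256, 294) [0.376 0.098 0.02 ]
(161, 279) [0.411 0.345 0.046]
(210, 181) [0.656 0.202 0.154]
(240, 370) [ 0.17   0.138 -0.   ]
(300, 170) [ 0.717 -0.01  -0.003]
(400, 330) [ 0.288 -0.289  0.018]
```

View pics/ctop.png

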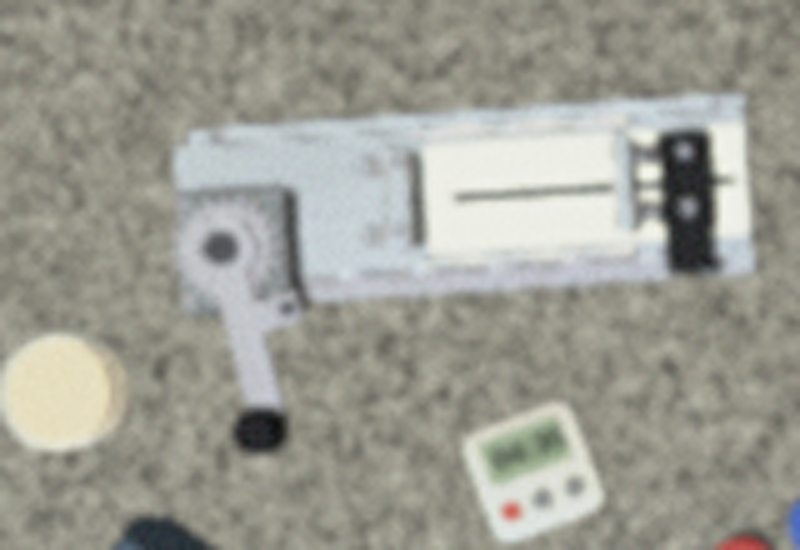

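View pics/csc.png

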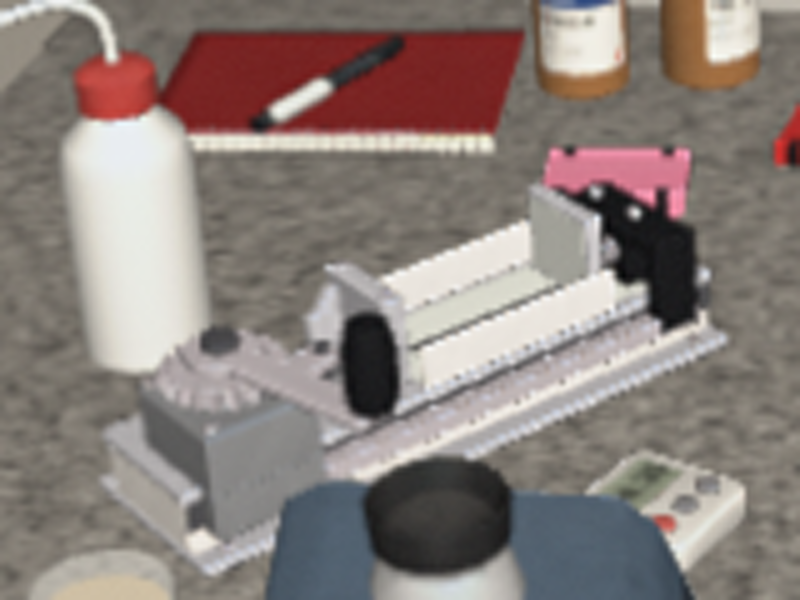

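Crops: the end plate face foot is at about crop (424,195), the slot centre line runs (455,198)–(735,180), the plate is at 625, the hub at (220,247) and the knob at (262,430). The lever points slightly towards the lane. The scene crop agrees.

Run:
```python
from h import *
a=np.load("top0.npz");b=np.load("scene0.npz")
px=lambda x,y:(150+(x-2)/5,200+(y-2)/5)
sx=lambda x,y:(170+(x-2)/5,220+(y-2)/5)
s1=onplane("top",*px(455,198),.04);s2=onplane("top",*px(735,180),.04)
d=s1-s2;d/=np.linalg.norm(d);print("slot",s1,s2,d,np.degrees(np.arctan2(d[1],d[0])))
for n,p,z in[("foot",(424,195),.04),("platetop",(617,185),.087),("hub",(220,247),.11)]: print(n,onplane("top",*px(*p),z))
# two-view triangulation
def tri(p,q):
    o1,d1=ray("top",*p);o2,d2=ray("scene",*q)
    A=np.stack([d1,-d2],1);t=np.linalg.lstsq(A,o2-o1,rcond=None)[0]
    x1,x2=o1+d1*t[0],o2+d2*t[1];return (x1+x2)/2,np.linalg.norm(x1-x2)
print("knobtop",tri(px(262,430),sx(370,322)))
print("hubtop",tri(px(220,247),sx(219,338)))
P=cloud("top",a["d"]);
print("knob z",np.nanmedian(P[284:289,200:205].reshape(-1,3),0), "hub",np.nanmedian(P[248:251,193:196].reshape(-1,3),0))
Q=cloud("scene",b["d"]);print("knob scene mid",Q[220+364//5,170+370//5])
hsv=cv2.cvtColor(a["rgb"],cv2.COLOR_RGB2HSV)
print(hsv[260,362],hsv[260,430],hsv[254,240],hsv[300,400])
m=((hsv[...,2]>200)&(hsv[...,1]<40)).astype(np.uint8)
for c in cv2.findContours(m,0,1)[0]:
    A=cv2.contourArea(c)
    if A>200:
        r=cv2.minAreaRect(c);print(A,r,onplane("top",*r[0],.014).round(3))
print(robot.read_qpos())
```

```text
slot [0.52070466 0.14052835 0.04      ] [ 0.53361189 -0.00742591  0.04      ] [-0.08690788  0.99621635  0.        ] 94.98574422699599
foot [0.52192271 0.15698121 0.04      ]
platetop [0.52707896 0.05061186 0.087     ]
hub [0.49016469 0.24698939 0.11      ]
knobtop (array([0.40076612, 0.21764035, 0.13724292]), np.float64(0.0022235730645942193))
hubtop (array([0.49042075, 0.24959994, 0.09906609]), np.float64(9.370662572992679e-05))
knob z [0.3993088  0.21649878 0.13918458] hub [0.49046621 0.24840815 0.099075  ]
knob scene mid [0.3897578  0.22499215 0.12601117]
[ 73   7 241] [ 68   8 241] [110  12 187] [ 25  13 224]
462.0 ((256.0411071777344, 294.109619140625), (22.705982208251953, 22.47190284729004), 69.44395446777344) [0.375 0.099 0.014]
6715.5 ((376.9928283691406, 331.1879577636719), (68.99552154541016, 127.01553344726562), 49.6859016418457) [ 0.283 -0.228  0.014]
415.0 ((429.7647399902344, 260.058837890625), (15.522278785705566, 29.589345932006836), 75.96376037597656) [ 0.477 -0.367  0.014]
425.0 ((361.22686767578125, 259.44146728515625), (30.10235023498535, 15.714683532714844), 12.
[... 534 characters left out ...]
26 -0.898  0.014]
539.5 ((557.6000366210938, 163.8000030517578), (57.24333572387695, 30.4105224609375), 26.56505012512207) [ 0.748 -0.716  0.014]
4221.0 ((450.5, 173.5), (71.0, 75.0), 90.0) [ 0.714 -0.421  0.014]
886.5 ((625.2486572265625, 29.354938507080078), (77.16423797607422, 17.05963134765625), 59.74356460571289) [ 1.133 -0.909  0.014]
14395.0 ((112.5506591796875, 98.3178939819336), (126.91730499267578, 424.54913330078125), 47.07717514038086) [0.9   0.507 0.014]
2445.5 ((24.149280548095703, 18.897422790527344), (50.03208541870117, 109.71150970458984), 47.91083526611328) [1.119 0.764 0.014]
[-5.09851565e+01  2.05868232e+01  6.40482406e-01 -1.72265632e-02
 -7.01351818e+01 -1.65077618e+01]
```

```bash
cat >> h.py <<'E'
LY=np.array([-.0869,.9962,0]);LX=np.array([.9962,.0869,0]);FOOT=np.array([.5215,.157,.04]);Z=np.array([0,0,1.])
AX=np.array([.4905,.249,0]);RK=.0955
def L(x,y,z=0): return FOOT+LX*x+LY*y+Z*z
def knob(th,z): return AX+RK*(-np.cos(th)*LX+np.sin(th)*LY)+Z*z
def kori(th):
    y=np.sin(th)*LX+np.cos(th)*LY; z=-Z; return np.stack([np.cross(y,z),y,z],1)
def swing(a,b,speed=.12,z=.106,step=.25):
    n=max(1,int(np.ceil(abs(b-a)/step)))
    for t in np.linspace(a,b,n+1)[1:]: robot.servo_line(knob(t,z),kori(t),speed=speed)
def car(img):
    "lane-y of dark carriage block centroid in the top view"
    hsv=cv2.cvtColor(img,cv2.COLOR_RGB2HSV); v,u=np.mgrid[0:480,0:640]
    P=onplane("top",u,v,.075)-FOOT; ly=P@LY; lx=P@LX
    m=(hsv[...,2]<90)&(abs(lx)<.02)&(ly<-.02)&(ly>-.17)
    w=np.where(m,90-hsv[...,2].astype(float),0); return (w*ly).sum()/w.sum(),m.sum()
E
python3 - <<'E'
from h import *
a=np.load("top0.npz");P=cloud("top",a["d"])
print("blue",np.nanmax(P[310:380,150:235,2]),"rack",np.nanmax(P[300:385,320:440,2]),np.nanmax(P[140:210,410:490,2]))
print(car(a["rgb"]))
for th in(-.75,-.25,.25,.75): print(robot.ik(knob(th,.106),kori(th)))
# place pose test
s=np.sqrt(.5); zt=LY*s-Z*s
for y in(LX,-LX):
  R=np.stack([np.cross(y,zt),y,zt],1)
  for ly in(-.007,-.05): print("place",robot.ik(L(0,ly,.045),R),robot.ik(L(0,ly,.145),R))
E
```

```text
blue 0.15874646150535332 rack 0.7584017674849742 0.20541234669792163
(np.float64(-0.14139776744789265), np.int64(128))
[ 47.17606518   7.36380211 -34.83411903   0.         -47.80207886
 -89.21885449]
[  53.40073094    6.73450467  -35.59883696    0.          -47.66665837
 -124.09141001]
[  57.46128247    8.69185694  -33.18202571    0.          -48.12611735
 -156.79985129]
None
place [   0.85659121   25.10015494  -11.03472175  -49.55859856  -67.92256711
 -150.3742665 ] [   1.55421095   17.32581767   -7.34359585  -46.91161232  -75.12689739
 -159.80888724]
place [  -3.16699653   26.08320711   -9.74900836  -47.92149964  -70.5696886
 -148.32164787] [  -2.62461933   18.48121469   -5.980692    -45.76445634  -78.01991627
 -157.26584268]
place [  0.85659121  25.10015494 -11.03472175 -49.55859856 -67.92256711
  29.6257335 ] [  1.55421095  17.32581767  -7.34359585 -46.91161232 -75.12689739
  20.19111276]
place [ -3.16699653  26.08320711  -9.74900836 -47.92149964 -70.5696886
  31.67835213] [ -2.62461933  18.48121469  -5.980692   -45.76445634 -78.01991627
  22.73415732]
```

```bash
sed -i 's/y=np.sin(th)\*LX+np.cos(th)\*LY; z=-Z/y=-(np.sin(th)*LX+np.cos(th)*LY); z=-Z/' h.py
python3 - <<'E'
from h import *
print([robot.ik(knob(t,.106),kori(t)) is not None for t in(-.75,-.5,0,.5,.75)])
p=robot.read_position()
robot.servo_line(p+Z*.2,speed=.3)
robot.goto(knob(-.25,.3),kori(-.25))
robot.servo_line(knob(-.25,.17),kori(-.25),speed=.25)
rgb,d=snap("top","top1");np.savez("top1.npz",rgb=rgb,d=d)
rgb2,d2=snap("scene","scene1");np.savez("scene1.npz",rgb=rgb2,d=d2)
print(car(rgb),robot.read_t(),robot.read_force())
E
```

```text
[True, True, True, True, True]
(np.float64(-0.1414397280659426), np.int64(129)) 4.7083 [ 0.00848168 -0.08347897 -0.49832616]
```

View pics/top1.png

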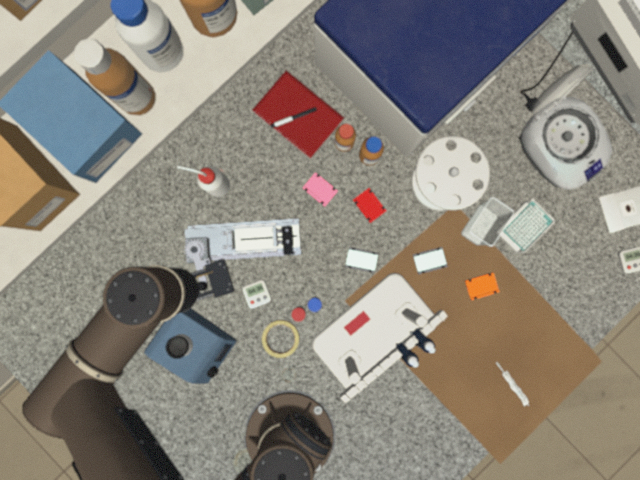

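View pics/scene1.png

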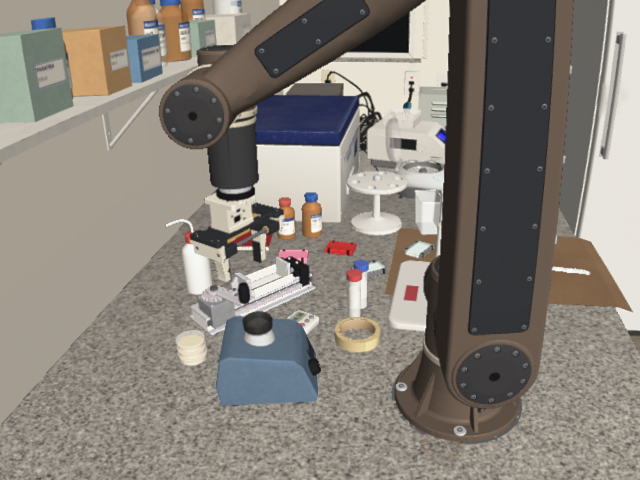

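Top view (now with the arm clear): only two white cassettes, at (362,260) and (430,260); carriage at (287,240) is unobstructed. Scene: the open gripper sits above the knob. Now the lever trial.

Run:
```python
from h import *
robot.servo_line(knob(-.25,.106),kori(-.25),speed=.15)
print("f",robot.read_force())
robot.move_gripper(0.15)
print("grip",robot.read_grip_width(),robot.read_finger_force(),robot.read_force())
c0=car(snap("top")[0])
for a,b in((-.25,.3),(.3,.72)):
    swing(a,b); print(b,robot.read_force().round(1),car(snap("top")[0]),c0)
rgb,_=snap("top","top2")
print(robot.read_t())
```

```text
f [-0.18993178 -0.33086314  0.60610025]
grip 0.2642475654617397 29.99983012676239 [-0.57018707  1.455166   -0.45639426]
0.3 [ 0.5 -3.4  2.1] (np.float64(-0.1362819935447683), np.int64(126)) (np.float64(-0.14147607507010476), np.int64(127))
0.72 [-2.  -2.   2.2] (np.float64(-0.12980979238446216), np.int64(124)) (np.float64(-0.14147607507010476), np.int64(127))
8.225
```

Run:
```python
from h import *
swing(.72,-.70,speed=.2)
print(robot.read_force().round(1),car(snap("top")[0]))
swing(-.70,-.75,speed=.03); print("stop?",robot.read_force().round(1))
robot.move_gripper(.8)
p=robot.read_position(); robot.servo_line(p+Z*.08,speed=.25)
rgb,d=snap("top","top3");np.savez("top3.npz",rgb=rgb,d=d)
print(car(rgb),robot.read_t())
hsv=cv2.cvtColor(rgb,cv2.COLOR_RGB2HSV)
m=((hsv[...,2]>190)&(hsv[...,1]<45)).astype(np.uint8)
for c in cv2.findContours(m,0,1)[0]:
    r=cv2.minAreaRect(c)
    P=onplane("top",*np.array(r[0]),.014)
    if 250<cv2.contourArea(c)<900 and .3<P[0]<.7 and -.5<P[1]<0:
        bx=cv2.boxPoints(r); W=onplane("top",bx[:,0],bx[:,1],.014)
        e1,e2=W[1]-W[0],W[2]-W[1]; print(P.round(3),np.linalg.norm(e1),np.linalg.norm(e2),np.degrees(np.arctan2(e1[1],e1[0])),np.degrees(np.arctan2(e2[1],e2[0])))
t=d
u0,v0=340,240
cv2.imwrite("pics/cas.png",cv2.resize(rgb[230:290,330:460],None,fx=6,fy=6,interpolation=cv2.INTER_CUBIC)[...,::-1])
```

```text
[-1.  -2.4  0.5] (np.float64(-0.12985949219297896), np.int64(124))
stop? [-2.5 -1.1  1.3]
(np.float64(-0.12981659031588486), np.int64(125)) 12.3333
[ 0.477 -0.367  0.014] 0.0817287245888886 0.04389633312917912 -74.06239917244814 -164.53971683511978
[ 0.475 -0.182  0.014] 0.043740541586323685 0.0822737069264284 -10.732528777324834 -100.60655873000792
```

View pics/cas.png

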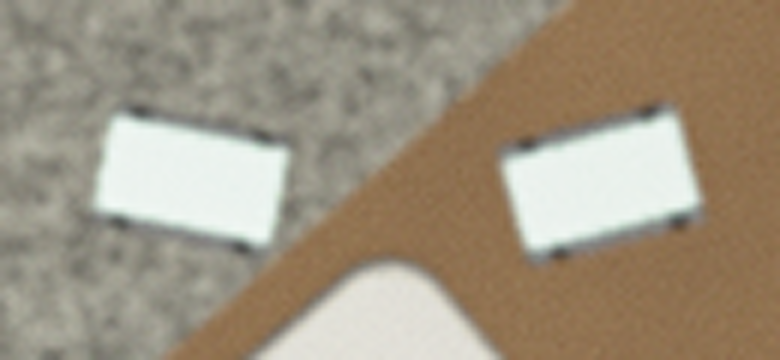

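The crop shows both cassettes flat: white faces 44 mm wide plus grey clamps, A centred at crop (190,178), B at (602,180). The drive direction is positive; the back stroke left the carriage in place. Next I check IK for tilted picks and the nearby heights.

```bash
cat >> h.py <<'E'
S=np.sqrt(.5)
def ori(y,z): return np.stack([np.cross(y,z),y,z],1)
AT=.006; TZ=.011
def pick_pose(c,Ld,up=0,sgn=1):
    "c xy centre, Ld unit horizontal towards the end that goes down"
    z=(Ld-Z)*S; y=sgn*np.cross(Ld,Z)
    return np.array([c[0],c[1],TZ])-AT*Ld+Z*up, ori(y,z)
def place_pose(ly,up=0,sgn=1):
    y=sgn*np.cross(-LY,Z); z=(LY-Z)*S
    return L(0,ly-(TZ-.007),.04+AT+up), ori(y,z)
E
python3 - <<'E'
from h import *
a=np.load("top3.npz");P=cloud("top",a["d"])
Hm=P[...,2]
for nm,(x0,x1,y0,y1) in dict(Bplus=(.36,.6,-.36,-.22),Bminus=(.36,.6,-.52,-.4),Aplus=(.36,.6,-.15,0)).items():
    k=(P[...,0]>x0)&(P[...,0]<x1)&(P[...,1]>y0)&(P[...,1]<y1); print(nm,np.nanpercentile(Hm[k],[50,99,100]).round(3))
A=np.array([.475,-.182]);B=np.array([.477,-.367])
la=np.array([np.cos(np.radians(-100.6)),np.sin(np.radians(-100.6)),0]);lb=np.array([np.cos(np.radians(-74.1)),np.sin(np.radians(-74.1)),0])
r=lambda q:None if q is None else np.round(q).astype(int)
for s in(1,-1):
  print("place",s,r(robot.ik(*place_pose(-.007,.002,s))),r(robot.ik(*place_pose(-.012,.09,s))))
  for n,c,l in(("A",A,la),("B",B,lb)):
    for h in(1,-1): print(n,s,h,r(robot.ik(*pick_pose(c,h*l,0,s))),r(robot.ik(*pick_pose(c,h*l,.1,s))))
E
```

```text
Bplus [0.002 0.024 0.235]
Bminus [0.002 0.107 0.114]
Aplus [0.001 0.115 0.123]
place 1 [  1  25 -11 -49 -68  30] [  1  18  -8 -47 -75  22]
A 1 1 [ 22  31 -51  51 -50 -81] [ 25  21 -46  42 -60 -69]
A 1 -1 [ -34   36   -7  -43  -74 -135] [ -33   27   -5  -41  -82 -142]
B 1 1 None None
B 1 -1 [ -37   50   20  -26  -97 -122] [ -37   44   23  -26 -105 -126]
place -1 [   1   25  -11  -49  -68 -150] [   1   18   -8  -47  -75 -158]
A -1 1 [ 22  31 -51  51 -50  99] [ 25  21 -46  42 -60 111]
A -1 -1 [-34  36  -7 -43 -74  45] [-33  27  -5 -41 -82  38]
B -1 1 None None
B -1 -1 [-37  50  20 -26 -97  58] [ -37   44   23  -26 -105   54]
```

Run:
```python
from h import *
a=np.load("top3.npz");P=cloud("top",a["d"]).reshape(-1,3)
def who(x0,x1,y0,y1,h):
    k=(P[:,0]>x0)&(P[:,0]<x1)&(P[:,1]>y0)&(P[:,1]<y1)&(P[:,2]>h); Q=P[k]
    if len(Q): print(len(Q),Q.min(0).round(3),Q.max(0).round(3))
who(.3,.42,-.15,.02,.05); who(.3,.6,-.36,-.22,.03); who(.45,.65,-.55,-.42,.03); who(.42,.7,-.15,-.0,.03);who(.42,.7,-.3,-.15,.025)
```

```text
322 [ 0.317 -0.076  0.055] [ 0.377 -0.004  0.124]
663 [ 0.3  -0.36  0.03] [ 0.361 -0.281  0.256]
1057 [ 0.517 -0.55   0.03 ] [ 0.65  -0.42   0.157]
148 [ 0.498 -0.015  0.032] [ 0.57  -0.     0.047]
2 [ 0.432 -0.283  0.025] [ 0.433 -0.261  0.026]
```

```bash
cat >> h.py <<'E'
def find(rgb):
    hsv=cv2.cvtColor(rgb,cv2.COLOR_RGB2HSV); out=[]
    m=((hsv[...,2]>190)&(hsv[...,1]<45)).astype(np.uint8)
    for c in cv2.findContours(m,0,1)[0]:
        r=cv2.minAreaRect(c); P=onplane("top",*np.array(r[0]),.014)
        if 250<cv2.contourArea(c)<900 and .4<P[0]<.65 and -.5<P[1]<-.05:
            b=cv2.boxPoints(r); W=onplane("top",b[:,0],b[:,1],.014); e=max(W[1]-W[0],W[2]-W[1],key=np.linalg.norm)
            n=np.linalg.norm(e); e=e/n; e=e if e[1]<0 else -e
            if n<.1: out.append((P,e))   # e points to -Y
    return out
E
python3 - <<'E'
from h import *
p=robot.read_position(); robot.servo_line(p+Z*.1,speed=.3)
cs=find(snap("top")[0]); [print(c[0].round(3),c[1].round(3)) for c in cs]
c,e=max(cs,key=lambda q:q[0][1])
robot.goto(*pick_pose(c,e,.15)); robot.move_gripper(1.0)
cs=find(snap("top","top4")[0]); [print("2nd",q[0].round(3),q[1].round(3)) for q in cs]
pp,R=pick_pose(c,e,0)
robot.servo_line(pp+Z*.03,R,speed=.2); robot.servo_line(pp,R,speed=.06)
print(robot.read_force().round(1),robot.read_position()-pp)
robot.move_gripper(.4); print("grip",robot.read_grip_width()*88,robot.read_finger_force(),robot.read_force().round(1))
robot.servo_line(pp+Z*.12,R,speed=.2)
print("grip",robot.read_grip_width()*88,robot.read_t()); snap("scene","scene4")
E
```

```text
[ 0.477 -0.367  0.014] [ 0.278 -0.961  0.   ]
[ 0.475 -0.182  0.014] [-0.184 -0.983  0.   ]
2nd [ 0.473 -0.188  0.014] [-0.174 -0.985  0.   ]
2nd [ 0.477 -0.367  0.014] [ 0.283 -0.959  0.   ]
2nd [ 0.518 -0.094  0.014] [ 0.99  -0.141  0.   ]
[-0.2  0.5  0.1] [-0.00013647 -0.00018083 -0.00013703]
grip 55.222317075013216 29.994373619556427 [-0.3  0.7  0.5]
grip 55.62932702657193 18.5667
```

View pics/scene4.png

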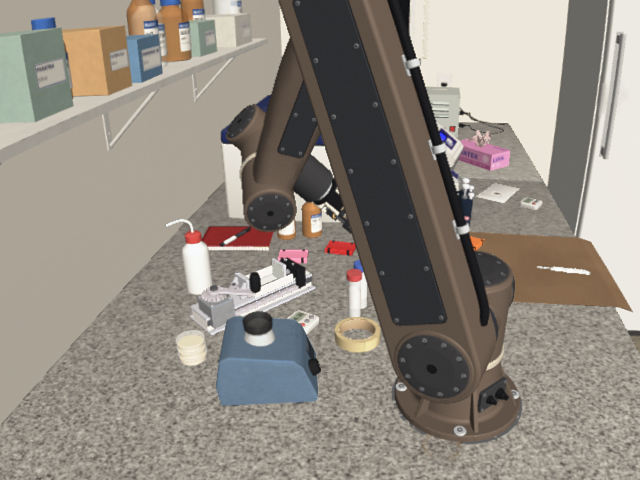

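Scene: the arm blocks the view of the gripper; grip width 55.6 mm confirms cassette A is held.

Run:
```python
from h import *
robot.goto(np.array([.5,-.04,.28]),ori(-LX,-Z))
print("grip",robot.read_grip_width()*88)
robot.goto(*place_pose(-.014,.1))
print("grip",robot.read_grip_width()*88,robot.read_t())
a,_=snap("top");b,_=snap("scene")
T=cv2.resize(a[190:300,160:320],None,fx=2.5,fy=2.5);U=cv2.resize(b[190:340,170:370],None,fx=2,fy=2)
h=min(T.shape[0],U.shape[0]);cv2.imwrite("pics/pl1.png",np.hstack([T[:h],U[:h]])[...,::-1])
```

```text
grip 55.58068934258231
grip 55.493376964109835 20.3167
```

View pics/pl1.png

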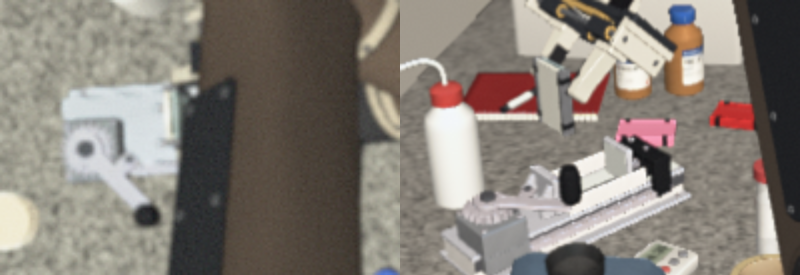

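Scene crop: cassette upright above the lane near the end plate at (555,95). Descending.

```bash
cat >> h.py <<'E'
def place(ly,fwd=.004):
    robot.servo_line(*place_pose(ly-.006,.03),speed=.2); f0=robot.read_force()
    for up in(.02,.01,.005,.002,0,-.0015):
        robot.servo_line(*place_pose(ly-.006,up),speed=.05); f=robot.read_force()-f0; print("dn",up,f.round(1))
        if np.linalg.norm(f)>4: break
    up+=.001
    for y in np.arange(ly-.004,ly+fwd,.001):
        robot.servo_line(*place_pose(y,up),speed=.03); f=robot.read_force()-f0; 
        if abs(f@LY)>4: break
    print("fwd",y,up,f.round(1),"grip",robot.read_grip_width()*88)
    return y,up
E
python3 - <<'E'
from h import *
y,up=place(-.007)
print(robot.read_t())
E
```

```text
dn 0.02 [-0.5  0.6  1. ]
dn 0.01 [-0.1  0.2  0.3]
dn 0.005 [-0.3  0.4  0.8]
dn 0.002 [-1.4  0.4  0.5]
dn 0 [-1.9 -0.3 10.3]
fwd -0.006999999999999996 0.001 [ 0.1 -4.4 10.6] grip 55.3806759964513
23.6167
```

Run:
```python
from h import *
pp,R=place_pose(-.0075,.0015); robot.servo_line(pp,R,speed=.03); print(robot.read_force().round(1))
robot.move_gripper(1.0)
robot.servo_line(pp-R[:,2]*.14,R,speed=.2)
robot.goto(np.array([.5,-.1,.33]),ori(-LX,-Z)); print(robot.read_t())
a,_=snap("top");b,_=snap("scene")
for q in find(a): print(q[0].round(3),q[1].round(3))
T=cv2.resize(a[190:300,160:320],None,fx=2.5,fy=2.5);U=cv2.resize(b[210:330,170:330],None,fx=2.5,fy=2.5)
h=min(T.shape[0],U.shape[0]);cv2.imwrite("pics/pl2.png",np.hstack([T[:h],U[:h]])[...,::-1])
```

```text
[ 1.1 -1.8  4.2]
26.3
[ 0.477 -0.367  0.014] [ 0.295 -0.956  0.   ]
```

View pics/pl2.png

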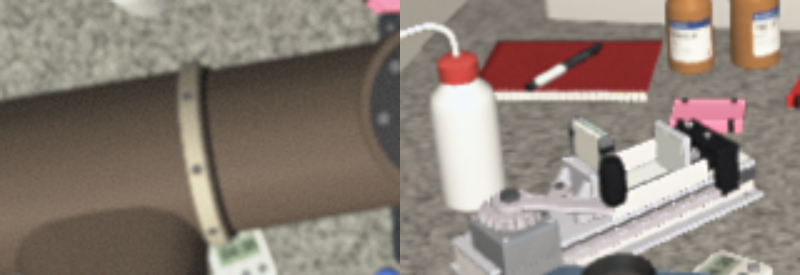

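Crop: cassette A stands upright against the end plate at (592,145). Now relay B to a freer spot, then pick it tilted.

Run:
```python
from h import *
c,e=np.array([.477,-.367,0]),np.array([.285,-.958,0]); e/=np.linalg.norm(e)
N=np.array([.50,-.17,0])
print(robot.ik(*pick_pose(N,-LY)) is not None)
R=ori(np.cross(e,Z),-Z); v=lambda p,z:np.array([p[0],p[1],z])
robot.goto(v(c,.15),R); robot.servo_line(v(c,.03),R,speed=.25); robot.servo_line(v(c,.003),R,speed=.06)
print(robot.read_force().round(1)); robot.move_gripper(.4); print("grip",robot.read_grip_width()*88)
robot.servo_line(v(c,.1),R,speed=.25)
print("grip",robot.read_grip_width()*88)
R2=ori(-LX,-Z); robot.goto(v(N,.1),R2); print("grip",robot.read_grip_width()*88)
robot.servo_line(v(N,.015),R2,speed=.2);robot.servo_line(v(N,.0035),R2,speed=.05); print(robot.read_force().round(1))
robot.move_gripper(1.0); robot.servo_line(v(N,.14),R2,speed=.3)
print(robot.read_t())
robot.goto(*pick_pose(N,-LY,.15))
for q in find(snap("top","top5")[0]): print(q[0].round(3),q[1].round(3))
```

```text
False
[ 0.8 -0.1  0.6]
grip 56.16254723103266
grip 56.15355640481132
grip 56.11289538172434
[-0.4  0.5 -0.7]
33.15
[ 0.5   -0.177  0.014] [ 0.085 -0.996  0.   ]
```

View pics/top5.png

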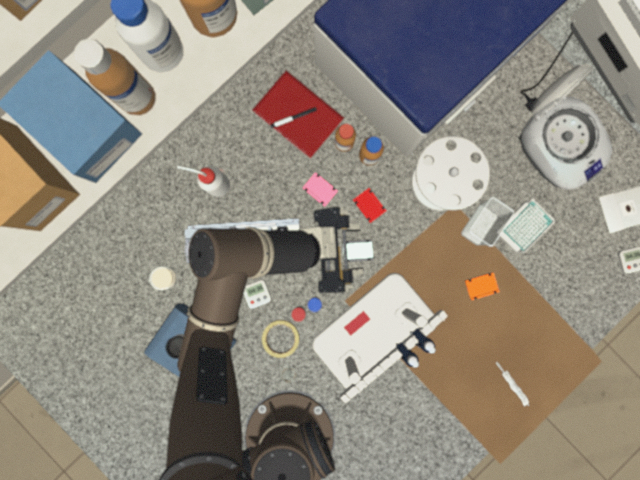

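Top view: B at (360,250), aligned with the lane, gripper poised at (335,250).

Run:
```python
from h import *
N=np.array([.50,-.17,0]); print(robot.read_qpos().round())
for z in(.1,.05,.02,0):
    for s in (1,-1): print(z,s,robot.ik(*pick_pose(N,-LY,z,s)))
for ang in(35,40):
    t=np.radians(ang); z=-LY*np.sin(t)-Z*np.cos(t); print(ang,robot.ik(np.array([.5,-.165,TZ]),ori(-LX,z)))
for dy in (.03,.06): print(dy,robot.ik(*pick_pose(N+np.array([0,dy,0]),-LY,0)))
```

```text
[ 26.  13. -51.  51. -58. -62.]
0.1 1 [ 24.67543345  17.70127916 -54.70982035  56.49213236 -52.98237582
 -69.1246868 ]
0.1 -1 [ 24.67543345  17.70127916 -54.70982035  56.49213236 -52.98237582
 110.8753132 ]
0.05 1 [ 21.96413275  22.41557305 -57.60108788  64.26743596 -48.65365545
 -77.24050801]
0.05 -1 [ 21.96413275  22.41557305 -57.60108788  64.26743596 -48.65365545
 102.75949199]
0.02 1 None
0.02 -1 None
0 1 None
0 -1 None
35 None
40 None
0.03 None
0.06 [ 29.22463626  28.67926991 -56.64176705  61.71076731 -47.07222938
 -84.16961299]
```

Run:
```python
from h import *
N=np.array([.50,-.17,0])
robot.servo_line(robot.read_position()+Z*.08,speed=.3)
robot.goto(*pick_pose(N,LY,.15,1)); print(robot.read_qpos().round())
for q in find(snap("top")[0]): print(q[0].round(3),q[1].round(3))
pp,R=pick_pose(N,LY,0,1)
print(robot.ik(pp,R))
robot.servo_line(pp+Z*.03,R,speed=.2); robot.servo_line(pp,R,speed=.06)
print(robot.read_force().round(1)); robot.move_gripper(.4); print("grip",robot.read_grip_width()*88,robot.read_force().round(1))
robot.servo_line(pp+Z*.13,R,speed=.2); print("grip",robot.read_grip_width()*88)
robot.goto(np.array([.48,-.12,.30]),ori(-LX,-Z)); print("grip",robot.read_grip_width()*88,robot.read_qpos().round())
robot.goto(*place_pose(-.03,.12)); print("grip",robot.read_grip_width()*88,robot.read_t(),robot.read_qpos().round())
b,_=snap("scene");cv2.imwrite("pics/pl3.png",cv2.resize(b[190:330,170:370],None,fx=3,fy=3)[...,::-1])
```

```text
[ -27.   29.    5.  -37.  -93. -140.]
[ 0.499 -0.173  0.014] [ 0.099 -0.995  0.   ]
[ -27.30951695   39.62006029    0.23385324  -37.24295776  -80.98415737
 -131.41444493]
[-0.1 -0.4  1. ]
grip 55.410844455830414 [-0.3 -1.1  2. ]
grip 55.63495862737695
grip 55.77702356896128 [  9.   1. -14.  -0. -75.  -4.]
grip 55.221984728080905 41.95 [ -1.  17.  -5. -46. -79.  20.]
```

View pics/pl3.png

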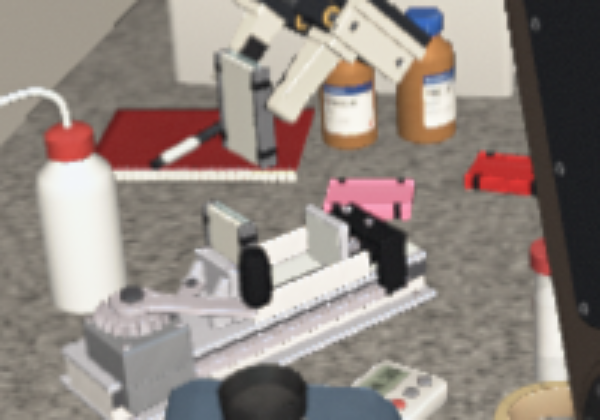

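Crop: B held upright at (245,110), A standing at (230,235). Placing B behind A.

Run:
```python
from h import *
y,up=place(-.0215)
pp,R=place_pose(y-.0007,up+.0005); robot.servo_line(pp,R,speed=.03); print(robot.read_force().round(1))
robot.move_gripper(1.0)
robot.servo_line(pp-R[:,2]*.14,R,speed=.2)
robot.servo_line(robot.read_position()+Z*.1,speed=.3)
robot.goto(knob(-.74,.3),kori(-.74)); robot.servo_line(knob(-.74,.17),kori(-.74),speed=.25)
a,_=snap("top");b,_=snap("scene");print(car(a),robot.read_t())
T=cv2.resize(a[200:290,170:310],None,fx=2.7,fy=2.7);U=cv2.resize(b[220:330,180:330],None,fx=2.7,fy=2.7)
h=min(T.shape[0],U.shape[0]);cv2.imwrite("pics/pl4.png",np.hstack([T[:h],U[:h]])[...,::-1])
```

```text
dn 0.02 [-0.2  0.2 -1.1]
dn 0.01 [-0.3 -0.2 -1.1]
dn 0.005 [-0.3  0.6 -1.4]
dn 0.002 [-0.1 -0.3 -1.7]
dn 0 [-0.1  0.2 -2. ]
dn -0.0015 [-0.7  0.9 -1. ]
fwd -0.020499999999999994 -0.0005 [-0.4 -6.7  0.8] grip 56.01370474644137
[-0.4 -3.8  0.6]
(np.float64(-0.12979908147982724), np.int64(124)) 50.0917
```

View pics/pl4.png

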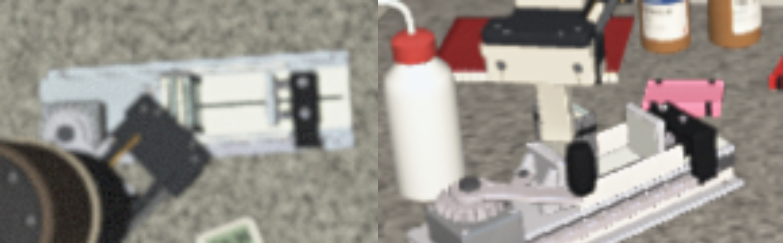

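Both cassettes stand as a pack against the end plate (left crop, x≈165–198). Pumping now, reading the carriage's leading edge after each stroke.

```bash
cat >> h.py <<'E'
def edge(img,near):
    "lane-y of the carriage block's leading top edge"
    s=np.arange(near-.02,near+.025,.0005); V=cv2.cvtColor(img,cv2.COLOR_RGB2HSV)[...,2].astype(np.float32); pr=[]
    for lx in np.r_[np.linspace(-.011,-.004,6),np.linspace(.004,.011,6)]:
        q=np.array([proj("top",L(lx,y,.035)) for y in s],np.float32)
        pr.append(cv2.remap(V,q[:,:1],q[:,1:],cv2.INTER_LINEAR)[:,0])
    pr=np.mean(pr,0); i=np.argmin(pr); lo=pr[i]; j=i
    while j<len(pr)-1 and pr[j]<lo+45: j+=1
    t=(lo+45-pr[j-1])/(pr[j]-pr[j-1]); return s[j-1]+.0005*t
E
python3 - <<'E'
from h import *
a0=np.load("top0.npz")["rgb"];a3=np.load("top3.npz")["rgb"]
print("ref",edge(a0,-.1415),edge(a3,-.1298))
robot.move_gripper(.6)
robot.servo_line(knob(-.74,.106),kori(-.74),speed=.15); print(robot.read_force().round(1))
robot.move_gripper(.15); print(robot.read_grip_width()*88)
near=-.1298
for k in range(2):
    swing(-.74,.74,speed=.15); a,_=snap("top"); near+=.021; c=edge(a,near); print("fwd",c,car(a)[0],robot.read_force().round(1))
    swing(.74,-.74,speed=.2)
    print("grip",robot.read_grip_width()*88)
print(robot.read_t())
E
```

```text
ref -0.12964452709536994 -0.11749141403562385
[-0.7 -0.2  0.1]
23.674140106008327
fwd -0.09705987670768515 -0.10940708701963711 [-3.3 -0.5  8.1]
grip 23.532922890046393
fwd -0.07726467864912116 -0.08978954093048319 [-1.  -2.1  9.1]
grip 23.411380719134982
61.75
```

Run:
```python
from h import *
near=-.0898
swing(-.74,.74,speed=.15); a,_=snap("top"); c3=edge(a,near+.021); print("fwd",c3,car(a)[0],robot.read_force().round(1))
tr=c3+.1296; need=(.083-tr)/.016; print("travel",tr,"need rad",need)
swing(.74,-.74,speed=.2)
e=-.74+.223+need; print("target th",e)
f=[]
swing(-.74,e-.3,speed=.12)
for t in (e-.3,e-.2,e-.1): 
    swing(t,t+.1,speed=.05); a,_=snap("top"); print(round(t+.1,3),edge(a,c3-.0125+.005),robot.read_force().round(1))
cv2.imwrite("pics/pk.png",cv2.resize(a[200:290,170:310],None,fx=5,fy=5,interpolation=cv2.INTER_CUBIC)[...,::-1])
snap("scene","scene6")
print(robot.read_t())
```

```text
fwd -0.057153700748644745 -0.06979532533059517 [-0.8 -3.9  9.8]
travel 0.07244629925135525 need rad 0.6596062967902973
target th 0.14260629679029724
-0.057 -0.05009292075295228 [ 0.9 -4.2  9.2]
0.043 -0.04880982801965432 [ 0.6 -4.8 11.2]
0.143 -0.04709168938443757 [ 0.7 -4.4 11. ]
68.85
```

View pics/pk.png

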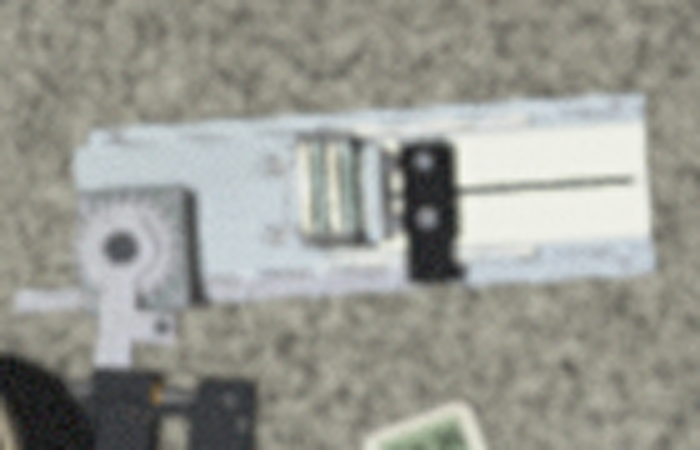

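Crop: both cassettes and the plate form one pack (300–388), and the carriage's gap to the plate shrank from about 27 to 15 px, which is about 6 mm of spring travel. Lever back, release and a final check.

Run:
```python
from h import *
swing(.143,-.72,speed=.2); swing(-.72,-.755,speed=.03); print(robot.read_force().round(1))
robot.move_gripper(.6)
robot.servo_line(robot.read_position()+Z*.12,speed=.2)
robot.goto(np.array([.33,-.3,.45]),ori(-LX,-Z)) if robot.ik(np.array([.33,-.3,.45]),ori(-LX,-Z)) is not None else robot.servo_line(robot.read_position()+Z*.1,speed=.3)
robot.dwell(.5)
a,_=snap("top");b,_=snap("scene")
print(edge(a,-.061),robot.read_t())
T=cv2.resize(a[190:310,150:310],None,fx=2.5,fy=2.5);U=cv2.resize(b[220:340,170:330],None,fx=2.5,fy=2.5)
cv2.imwrite("pics/fin.png",np.hstack([T,U])[...,::-1])
```

```text
[-1.6 -2.4 10.8]
-0.0472250993910711 74.5833
```

View pics/fin.png

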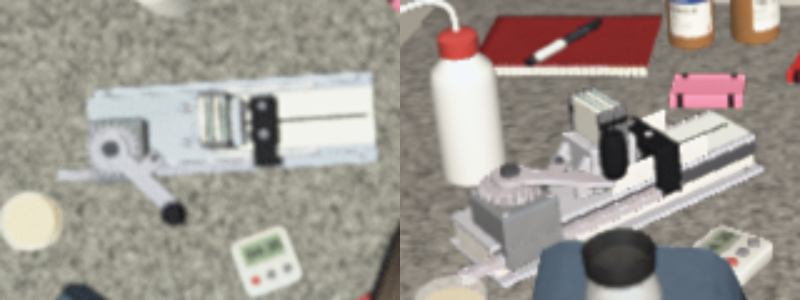

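Final picture: tight pack at (222,120), carriage behind it at (263,130), lever fully back with its knob at (173,213), timer, dishes and bottle unmoved.

```bash
python3 -c "
from rig import robot
print(robot.job_done())"
```

```text
the job is handed in; nothing more can be done
None
```

I handed the job in at about 75 s. The lever drew the plate forward one way and ran loose the other. Both cassettes on the bench stand as one tight pack, with the springs pressed in about 5.5 of 12 mm. The lever is fully back and the bystanders look unmoved; the judge's verdict was not shown.

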